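Load a box cover in the indexing nest and index it one stone place

ROBOT

A 6-joint arm with a two-finger parallel gripper is mounted at the origin on the work surface. World frame = base frame: x ahead of the robot, y to its left, z up, the work surface at z = 0. Lengths are in m, angles in rad, forces in N, time in s.
With the tool pointing down it reaches from about 0.35 to 0.975 m from the base axis. Payload 7.1 kg.
Tool frame: the origin (TCP) lies midway between the tips of the shut fingers; the grasp point (between the pads) lies 19 mm behind it; z points along the fingers, y is the line along which they close (so a half turn about z gives the same grasp; the last joint's range is limited). The gripper opens to 88 mm and grips with 3 to 60 N. Pads are 20 mm wide; open, the fingers measure 115 mm over their backs; the gripper's body (75 mm by 178 mm) begins 61 mm behind the grasp point.
Start: joints at [1.306, 0.423, 1.63, -0, 1.089, -0.019], TCP at [0.152, 0.606, 0.223] pointing down, gripper open.
Joint ranges: [-3, 3], [-0.9, 2.11], [0.09, 2.58], [-1.31, 4.45], [0.11, 2.69], [-2.54, 2.54]. Speed limits (rad/s): [2.39, 2.39, 3.01, 3.14, 3.14, 3.14].

INTERFACE

Orientations are given as [roll, pitch, yaw] about the fixed x, y, z axes, in that order (R = Rz(yaw) Ry(pitch) Rx(roll)).
In Python, from workcell import env, capture, camera_info, models gives the robot as it stands. The module is installed in compiled form; this text tells all that it offers. Calls block until the motion is done:
- env.move_pose(position, orientation): joint-space move of the TCP to a pose.
- env.move_straight(position, attitude=None, velocity=0.15): straight line of the TCP; attitude=None keeps the orientation; velocity is the mean speed in m/s.
- env.move_joints(angles): joint-space move.
- env.set_gripper(opening): finger opening in m; the grip force is fixed at half the most; returns when the fingers have stopped.
- env.dwell(seconds).
- env.ik(position, orientation): joint angles nearest the present ones, or None.
- env.read_state(): the state.
- capture(name): name is "scene" or "top"; returns the picture (480x640x3 uint8, red, green, blue); there is no depth.
- camera_info(name): a dict with "vertical_fov" (degrees; the focal length in pixels is half the picture's height over the tangent of half this angle, whatever the lens; pixels are square), "cx", "cy" (the principal point, pixels), "xyz" and "attitude" of the camera in the world. Camera axes: x right, y up, looking along -z (the intrinsics and any distortion apply to the point x, -y, -z); pixel columns grow to the right and rows downward; lengths in m; the calibration is good to about 2 mm. A picture is of the moment at which its call begins. camera_info takes no time and is no camera call.
A pose or a line that the arm cannot do raises env.Unreachable and nothing moves.
- env.job_done(): hands the job in; it is judged then, once.
Trained networks look in the newest picture that a camera, given by its name, has taken for a name from the list of things; names that differ only in an ending like _2 or _b are one class to them, and where a whole thing is asked for, a point or a joint stands for the part that bears it (a point fixed in the world has none). Each returns a list of dicts, best first, with "p" (0 to 1); they miss things now and then, are a little off and sometimes report something else, mostly with a low value. They report only what shows in the picture. A call takes as long as a camera call.
- models.cut_out(camera, label): "mask" (480x640 bool, what is visible of it).
- models.landmark_of(camera, label): "xyz" ([x, y, z] in m, in world coordinates, good to about 4 mm: a listed point, or the origin of a listed thing).
The state is a dict: "time_s": time; "joints": joint angles; "qd": joint speeds; "tau": joint torques, N m; "eef_pos": TCP position; "orientation": TCP orientation; "ft_force": force on the tool from outside, world axes, zero at the start; "ft_torque": the same for the moment, N m; "opening": finger opening in m; "finger_force": force on a finger pad.
Only numpy, scipy, OpenCV 4.12 (cv2) and the standard library are available. Lean on these libraries where they do the work, as an engineer would, in place of code of your own. Each camera call takes 0.05 s, during which the arm holds its last target. There are 200 camera calls.

TASK

Take the larger of the two brass box covers out of its wooden cradle and set it (do not drop it) in the round pocket on top of the rotary table, open flanged rim down and drilled top up, so that the flange lies flat on the pocket floor. Then, with the cover seated, index the table: turn its side crank exactly three full turns clockwise (as seen facing the crank), without running past, so that the handle finishes straight up as it started. Leave the small cover and the other things on the bench where they are.

Things in the scene. Friction and masses are not known exactly. Their poses are not given: they have to be found in the camera images.
- cover_mid (a point): Larger brass box cover, loose, about 0.2 kg: hollow barrel 64 mm outside diameter, 44 mm tall, wall 3 mm; one end closed by a plate with twelve small drilled seats (its top), the other open with a flange 78 mm diameter, 4 mm thick. Point on its axis half-way up; z along the axis from open rim to closed top. Starts on its side (z level), axis 56 mm above the bench, top roughly towards +y.
- cover_small_mid (a point): A smaller brass box cover (barrel 44 mm diameter, flange 56 mm, 34 mm tall) in its own wooden cradle, lying the same way, axis 45 mm above the bench; to be left alone. Point on its axis half-way up, z from rim to closed top.
- pocket (a point): Centre of the floor of the round pocket in the aluminium nest (105 mm diameter) on the rotary table, 142 mm above the bench; z up. The pocket is 82 mm in diameter, bevelled to 85 at its mouth, 5 mm deep: the nest's top face is 147 mm above the bench. It turns with the table, by 1/36 of the crank's turn. The grey casting and riser under it are 150 by 130 mm, fixed.
- crank_axis (a point): Point on the level axis of the side crank, 100 mm above the bench, abreast of the middle of its handle, fixed to the rotary table's base. x and y are level, z up; the crank's axis lies along y, and the crank is on the -y side of the base, this point 128 mm from the table's centre.
- crank_grip (a point): Middle of the crank's handle: black, round, level, parallel to the crank's axis (y of crank_axis), 22 mm diameter, 70 mm long, 45 mm from the crank's axis, spinning freely on its pin. The crank arm is at its inner end, 35 mm from this point. The nearest part of the table, but for the shaft, is 58 mm inward of this point along y.
- crank (a joint): Crank angle in rad: near 0 at the start with the handle straight up, growing as it turns clockwise seen facing the crank (looking along +y of crank_axis): from the top the handle goes towards +x of crank_axis, then down. It counts on over whole turns (three are 18.85), needs about 3 N at the handle and stays where it is left.
- bench_block: Steel-topped wooden bench block 100 x 78 x 36 mm, origin at the centre of its underside; a bystander.
- box_body: Round open brass box body 72 mm diameter, 45 mm tall, origin at the centre of its underside; a bystander.
- hammer: Hammer lying flat, 220 mm long; a bystander.
- mandrel: Tapered steel ring mandrel lying down, 250 mm long, origin at the centre of its thick end; a bystander.
- tin: Green tin 134 x 79 x 42 mm, origin at the centre of its underside; a bystander.
- caliper: Steel caliper lying flat, 150 mm long; a bystander.
- bangle: Brass bangle lying flat, 68 mm diameter, 8 mm high, origin at the centre of its underside; a bystander.
- cradle: Fixed wooden V-cradle, 90 x 66 mm, under the larger cover; origin at the centre of its underside, V along its x. It holds the cover from below only: its walls end 18 mm below the cover's axis and within 33 mm either side, so the two sides of the barrel are free to grasp.

How it is judged:
On the way:
1. the larger cover sits in the pocket, rim down, released, with the crank not yet turned (horizontal distance between cover_mid and pocket below 0.004 m and z of cover_mid in the frame of pocket below 0.024 m and angle between cover_mid's own z axis and vertical below 0.06 rad and contact force between the fingers and cover below 0.1 N and value of joint crank between -0.6 and 0.6 rad), for 0.2 s.
At the end, for the whole second after the job is handed in: The larger cover lies flat in the pocket, rim down, closed top up (tilt under 0.06 rad, within 4 mm of the pocket's axis, flange within 2 mm of the floor), at rest and released; the crank stands within 0.35 rad of three full clockwise turns, handle up (horizontal distance between cover_mid and pocket below 0.004 m and z of cover_mid in the frame of pocket between 0.019 and 0.024 m and angle between cover_mid's own z axis and vertical below 0.06 rad and linear speed of cover below 0.02 m/s and value of joint crank between 18.5 and 19.2 rad and velocity of joint crank between -0.1 and 0.1 rad/s); the robot touches nothing.
It fails at once if the cover is dropped: it moves faster than 0.6 m/s with no finger on it (a fall of some 18 mm) (linear speed of cover above 0.6 m/s and contact force between the fingers and cover below 0.05 N).
It fails at once if the crank is run more than 0.8 rad (an eighth of a turn) past three turns (value of joint crank above 19.65 rad).
It fails at once if the crank is turned the wrong way by more than 0.8 rad (value of joint crank below -0.8 rad).
It fails at once if the small cover is moved by more than 15 mm (distance of cover_small_mid from where it was at the start of the episode above 0.015 m).
It fails at once if another thing on the bench is moved by more than 30 mm (distance of any of bench_block, box_body, hammer, mandrel, tin, caliper, bangle from where it was at the start of the episode above 0.03 m).
It also fails if it takes over 72 s, if anything falls off the work surface, if the arm or the gripper's body presses on something with over 40 N, if the wrist force passes 120 N, or if a joint passes its speed limit or range.

## Working session

There is one attempt and no reset: what is moved stays moved. The work goes in short steps, each a Python script; the robot and the scene stay as the last script left them, time stands still between calls to the robot, and variables do not carry over. Pictures are saved under pics/ and viewed, at most 10 in all, crops included, and the job is handed in when it is done.

```bash
mkdir -p pics
python3 - <<'E'
from workcell import env, capture, camera_info, models
import cv2, numpy as np
for c in ("scene","top"):
    im=capture(c); cv2.imwrite(f"pics/{c}0.png",im[:,:,::-1]); print(camera_info(c))
    for l in ["cover_mid","cover_small_mid","pocket","crank_axis","crank_grip","cradle","bench_block","box_body","hammer","mandrel","tin","caliper","bangle"]:
        print(c,l,[(np.round(d["xyz"],4).tolist(),round(d["p"],2)) for d in models.landmark_of(c,l)[:2]])
print(env.read_state())
E
```

```text
{'vertical_fov': 45.932335401988276, 'cx': 320.620522944137, 'cy': 240.42237258464766, 'xyz': array([ 1.20688108, -0.19003955,  0.95028469]), 'attitude': array([ 0.68853464, -0.01335071,  1.31096194])}
scene cover_mid [([0.513, 0.3569, 0.0535], 0.81)]
scene cover_small_mid [([0.4918, 0.1739, 0.0429], 0.88)]
scene pocket [([0.492, 0.1728, 0.0431], 0.47)]
scene crank_axis [([0.4465, -0.3568, -0.0001], 0.71)]
scene crank_grip [([0.59, -0.2521, 0.1436], 0.72)]
scene cradle [([0.5081, 0.3625, 0.0059], 0.84)]
scene bench_block [([0.3807, 0.2565, 0.0018], 0.8)]
scene box_body [([0.6417, 0.182, 0.0021], 0.66)]
scene hammer [([0.4434, -0.3558, -0.0014], 0.72)]
scene mandrel [([0.7465, -0.0664, 0.0147], 0.93), ([0.5081, 0.3632, 0.0006], 0.6)]
scene tin [([0.7085, 0.3313, -0.004], 0.73), ([0.7444, -0.07, 0.015], 0.24)]
scene caliper [([0.7289, -0.3078, 0.0011], 0.75)]
scene bangle [([0.4395, 0.0618, 0.0029], 0.82)]
{'vertical_fov': 48.18949791375918, 'cx': 320.33761992667183, 'cy': 245.0509260764023, 'xyz': array([ 0.39958271, -0.00233811,  1.17635823]), 'attitude': array([ 0.14263339, -0.01231
[... 652 characters left out ...]
4378, 0.061, -0.0007], 0.48)]
{'time_s': 1.4, 'joints': array([ 1.30602131e+00,  4.23099831e-01,  1.62988981e+00, -5.72704106e-06,
        1.08859164e+00, -1.90042647e-02]), 'qd': array([-0.0007706 , -0.00164794,  0.00206826,  0.00132311,  0.00098944,
        0.00084897]), 'tau': array([ 2.47352473e-04, -5.44568360e+01, -2.74042886e+01,  6.44421810e-02,
        1.68298348e-02, -3.70750377e-05]), 'eef_pos': array([0.1520422 , 0.60621681, 0.22267918]), 'orientation': array([3.14158138e+00, 5.28928942e-06, 2.89582456e+00]), 'ft_force': array([-0.56514101, -0.56721956,  0.22373242]), 'ft_torque': array([ 0.01290966,  0.04395847, -0.02482745]), 'finger_force': 0.0, 'opening': 0.08802936369721034}
```

View pics/scene0.png

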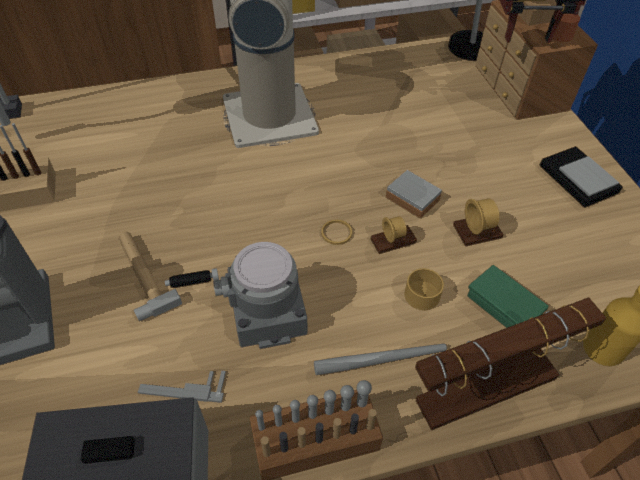

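View pics/top0.png

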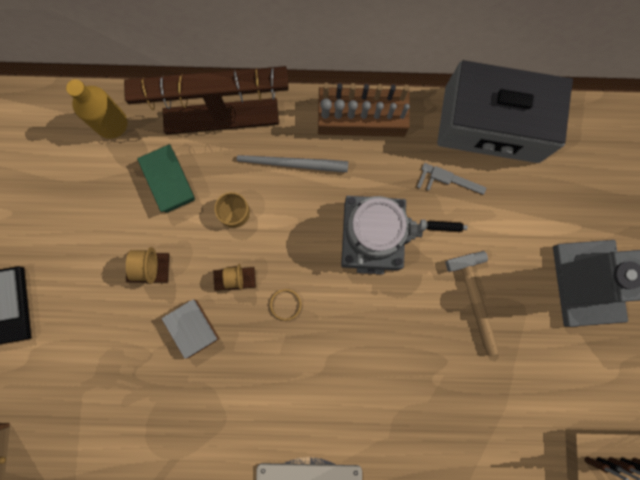

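The scene view shows the large cover in its cradle at about (482,215), the small one at (396,230), the rotary table at (267,290) and its black handle at (190,279), pointing up. In the top view they are at (143,265), (233,277), (378,225) and (445,226). Next I'll refine the cover's yaw, the pocket centre and the handle axis.

```bash
cat > h.py <<'E'
from workcell import env, capture, camera_info, models
import cv2, numpy as np
from scipy.spatial.transform import Rotation as R
def cam(c):
    i=camera_info(c); f=240/np.tan(np.radians(i["vertical_fov"])/2)
    return i["cx"],i["cy"],f,np.array(i["xyz"]),R.from_euler("xyz",i["attitude"]).as_matrix()
def proj(c,P):
    cx,cy,f,t,M=cam(c); q=(np.atleast_2d(P)-t)@M
    return np.c_[cx+f*q[:,0]/-q[:,2], cy-f*q[:,1]/-q[:,2]]
def back(c,uv,z):
    cx,cy,f,t,M=cam(c); uv=np.atleast_2d(uv).astype(float)
    d=np.c_[(uv[:,0]-cx)/f,-(uv[:,1]-cy)/f,-np.ones(len(uv))]@M.T
    return t+d*((z-t[2])/d[:,2])[:,None]
E
python3 - <<'E'
from h import *
crops=[]
for c in ("scene","top"):
    im=capture(c)
    for l in ["cover_mid","cradle","crank_grip","pocket"]:
        for d in models.cut_out(c,l)[:2]:
            m=d["mask"].astype(np.uint8); 
            if m.sum()<20: continue
            v,u=np.nonzero(m); r=cv2.minAreaRect(np.c_[u,v].astype(np.float32))
            print(c,l,round(d["p"],2),m.sum(),np.round(r[0],1),np.round(r[1],1),round(r[2],1))
            if l=="cover_mid": print(" corners@z.056",back(c,cv2.boxPoints(r),.056).round(3).tolist())
            if l=="crank_grip" : print(" corners@z.145",back(c,cv2.boxPoints(r),.145).round(4).tolist())
    # overlay model: nest top circle 105 and pocket mouth 85 at z .147
    for (x,y,w) in ([(.513,.357,36),(.595,-.155,60)]):
        p=proj(c,[x,y,.1])[0]; u0,v0=int(p[0])-w,int(p[1])-int(w*.75)
        s=im[v0:v0+int(1.5*w),u0:u0+2*w]; crops.append(cv2.resize(s,(400,300),interpolation=cv2.INTER_CUBIC)); print(c,"crop",u0,v0,w)
a=np.vstack([np.hstack(crops[:2]),np.hstack(crops[2:])]); cv2.imwrite("pics/c1.png",a[:,:,::-1])
E
```

```text
scene cover_mid 0.71 980 [481.5 216.5] [35. 33.] 90.0
 corners@z.056 [[0.463, 0.347, 0.056], [0.481, 0.417, 0.056], [0.573, 0.372, 0.056], [0.556, 0.305, 0.056]]
scene cradle 0.67 639 [477.8 229.7] [26.5 45.3] 77.5
scene crank_grip 0.88 723 [194.5 278.2] [57.  24.5] 9.0
 corners@z.145 [[0.6007, -0.2958, 0.145], [0.5495, -0.2846, 0.145], [0.5938, -0.1908, 0.145], [0.643, -0.205, 0.145]]
scene crank_grip 0.24 1615 [379.3 356.3] [ 15.1 133.3] 80.5
 corners@z.145 [[0.8004, -0.0844, 0.145], [0.8157, 0.1314, 0.145], [0.8417, 0.1247, 0.145], [0.8259, -0.0869, 0.145]]
scene pocket 0.7 3298 [262.5 272.5] [61.3 66.6] 63.4
scene crop 447 173 36
scene crop 187 236 60
top cover_mid 0.66 942 [141.  265.5] [35. 32.] 90.0
 corners@z.056 [[0.545, 0.397, 0.056], [0.546, 0.33, 0.056], [0.473, 0.325, 0.056], [0.471, 0.392, 0.056]]
top cover_mid 0.48 137 [286. 305.] [30. 28.] 90.0
 corners@z.056 [[0.464, 0.086, 0.056], [0.465, 0.028, 0.056], [0.403, 0.026, 0.056], [0.402, 0.084, 0.056]]
top cradle 0.81 415 [147.5 268. ] [30. 43.] 90.0
top cradle 0.2 538 [441.3 226. ] [16.8 50.7] 83.0
top crank_grip 0.97 550 [441.  225.5] [16.7 49.6] 84.4
 corners@z.145 [[0.6027, -0.197, 0.145], [0.6148, -0.2943, 0.145], [0.5817, -0.2969, 0.145], [0.5698, -0.2001, 0.145]]
top pocket 0.89 2826 [378.  226.5] [58.5 59.8] 71.6
top crop 100 234 36
top crop 330 182 60
```

View pics/c1.png

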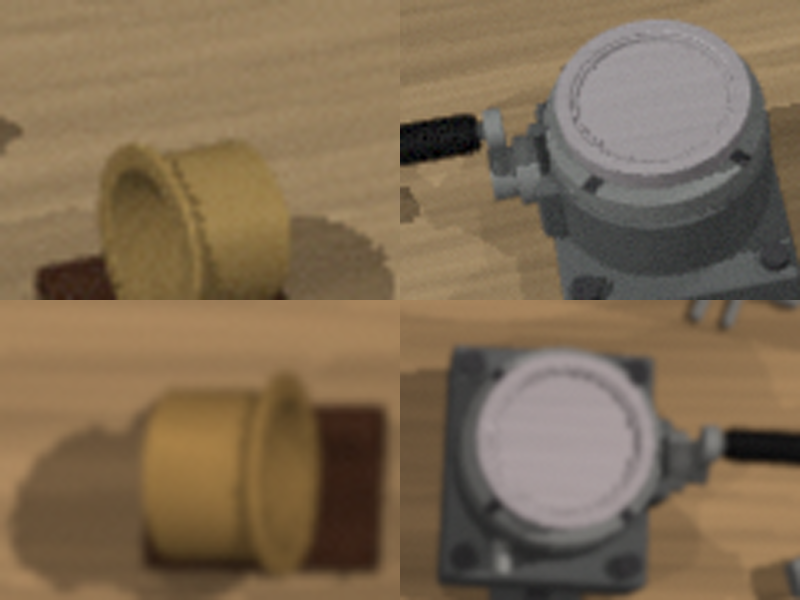

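The crops show the nest's bright top disc and the black handle clearly. The cover's flange faces -y and its barrel axis is almost level in the top image. I'll fit the disc, handle and barrel edges.

Run:
```python
from h import *
for c in ("scene","top"):
    im=capture(c); hsv=cv2.cvtColor(im,cv2.COLOR_RGB2HSV)
    m=((hsv[:,:,1]<45)&(hsv[:,:,2]>125)).astype(np.uint8)
    p=proj(c,[.595,-.13,.147])[0].astype(int); roi=np.zeros_like(m); cv2.circle(roi,tuple(int(a) for a in p),42,1,-1)
    m=cv2.morphologyEx(m*roi,cv2.MORPH_OPEN,np.ones((5,5)))
    n,l,s,_=cv2.connectedComponentsWithStats(m); k=1+np.argmax(s[1:,4])
    cn=max(cv2.findContours((l==k).astype(np.uint8),0,2)[0],key=cv2.contourArea)
    hull=cv2.convexHull(cn)[:,0,:]
    W=back(c,hull,.147)[:,:2]
    # circle fit by least squares with robust
    from scipy.optimize import least_squares
    r=least_squares(lambda q:np.hypot(W[:,0]-q[0],W[:,1]-q[1])-q[2],[.595,-.13,.05],loss="soft_l1",f_scale=.001)
    print(c,"nest",r.x.round(4),"rms",np.sqrt(np.mean(r.fun**2)).round(4),s[k])
    d=((im.max(2)<50)).astype(np.uint8); p=proj(c,[.593,-.255,.145])[0].astype(int); roi=np.zeros_like(d); cv2.circle(roi,tuple(int(a) for a in p),32,1,-1)
    n,l,s,_=cv2.connectedComponentsWithStats(d*roi); k=1+np.argmax(s[1:,4]); v,u=np.nonzero(l==k)
    box=cv2.minAreaRect(np.c_[u,v].astype(np.float32)); b=cv2.boxPoints(box); 
    e=[(b[i]+b[(i+1)%4])/2 for i in range(4)]; L=[np.linalg.norm(b[i]-b[(i+1)%4]) for i in range(4)]
    ends=[e[i] for i in np.argsort(L)[:2]]
    E=back(c,ends,.145); print(c,"handle",s[k],np.round(box[1],1),E.round(4).tolist(),"mid",E.mean(0).round(4),"len",np.linalg.norm(E[0]-E[1]).round(4))
print(back("top",[[115,252],[170,252],[130,282],[170,282]],.056).round(4))
```

```text
scene nest [ 0.5978 -0.1241  0.0518] rms 0.0005 [ 233  242   59   46 2071]
scene handle [170 271  41  17 455] [11.5 40.8] [[0.5975, -0.2172, 0.145], [0.5946, -0.2863, 0.145]] mid [ 0.5961 -0.2518  0.145 ] len 0.0692
top nest [ 0.5936 -0.1264  0.0527] rms 0.0006 [ 353  197   54   54 2259]
top handle [427 221  36  10 280] [35.1  8. ] [[0.5929, -0.2198, 0.145], [0.5903, -0.2884, 0.145]] mid [ 0.5916 -0.2541  0.145 ] len 0.0687
[[0.5357 0.4173 0.056 ]
 [0.5384 0.3025 0.056 ]
 [0.4736 0.3814 0.056 ]
 [0.4755 0.2986 0.056 ]]
```

```bash
cat >> h.py <<'E'
UP=np.array([0,0,1.]); ZC=np.array([-.022,1,0]); ZC/=np.linalg.norm(ZC)
COV=np.array([.5127,.358,.056]); POC=np.array([.5957,-.1252,.142])
T=np.radians(45); GA,GU=.006,.004   # grasp point offset along the cover axis / across it
def Rg(s=1,t=T):
    z=-np.sin(t)*ZC-np.cos(t)*UP; y=s*np.cross(UP,ZC); return np.c_[np.cross(y,z),y,z]
def Rp(psi,s=1,t=T):
    X=np.cross(ZC,UP); return R.from_euler("z",psi).as_matrix()@R.from_rotvec(X*np.pi/2).as_matrix()@Rg(s,t)
def rpy(M): return R.from_matrix(M).as_euler("xyz")
def tcp_g(mid,s=1): return mid+GA*ZC+GU*UP+.019*Rg(s)[:,2]
def tcp_p(mid,psi,s=1):   # cover_mid position with cover axis up
    M=Rp(psi,s); w=R.from_euler("z",psi).apply(-ZC)   # cover's former "up" side
    return mid+GA*UP+GU*w+.019*M[:,2]
E
python3 - <<'E'
from h import *
print("t",env.read_state()["time_s"])
for s in (1,-1):
    print(s,"grasp",np.round(env.ik(tcp_g(COV,s),rpy(Rg(s))),2) if env.ik(tcp_g(COV,s),rpy(Rg(s))) is not None else None)
    for d in range(-180,180,30):
        q=env.ik(tcp_p(POC+[0,0,.022],np.radians(d),s),rpy(Rp(np.radians(d),s)))
        print(s,d,Rp(np.radians(d),s)[:,2].round(2),None if q is None else np.round(q,2))
for a in range(0,360,45):
    z=np.array([0,0,-1.])
    for y in (0,1): 
        q=env.ik([.5938+.045*np.sin(np.radians(a)),-.265,.1+.045*np.cos(np.radians(a))-.019],[np.pi,0,np.pi/2+0.03-y*np.pi]); print(a,None if q is None else np.round(q,2))
E
```

```text
t 2.0
1 grasp [ 0.83  0.94  1.36 -0.51  1.48 -2.12]
1 -180 [ 0.02 -0.71 -0.71] [ 0.12  0.6   1.78 -0.91  1.09  0.68]
1 -150 [ 0.37 -0.6  -0.71] [ 0.09  0.48  2.02 -1.31  0.72  0.62]
1 -120 [ 0.62 -0.34 -0.71] [-0.09  0.41  2.18  4.15  0.34  0.89]
1 -90 [ 0.71  0.02 -0.71] [-0.35  0.4   2.19  2.21  0.33  2.2 ]
1 -60 [ 0.6   0.37 -0.71] [-0.54  0.47  2.04  1.34  0.7   2.51]
1 -30 [ 0.34  0.62 -0.71] [-0.58  0.58  1.81  0.93  1.07  2.46]
1 0 [-0.02  0.71 -0.71] [-0.53  0.7   1.56  0.66  1.4   2.3 ]
1 30 [-0.37  0.6  -0.71] [-0.42  0.8   1.35  0.41  1.67  2.07]
1 60 [-0.62  0.34 -0.71] [-0.3   0.86  1.22  0.15  1.83  1.76]
1 90 [-0.71 -0.02 -0.71] [-0.16  0.86  1.21 -0.14  1.84  1.4 ]
1 120 [-0.6  -0.37 -0.71] [-0.04  0.81  1.33 -0.4   1.69  1.08]
1 150 [-0.34 -0.62 -0.71] [ 0.07  0.71  1.53 -0.65  1.43  0.84]
-1 grasp [ 0.83  0.94  1.36 -0.51  1.48  1.03]
-1 -180 [ 0.02 -0.71 -0.71] [ 0.12  0.6   1.78 -0.91  1.09 -2.46]
-1 -150 [ 0.37 -0.6  -0.71] [ 0.09  0.48  2.02 -1.31  0.72 -2.52]
-1 -120 [ 0.62 -0.34 -0.71] [-0.09  0.41  2.18  4.15  0.34 -2.25]
-1 -90 [ 0.71  0.02 -0.71] [-0.35  0.
[... 242 characters left out ...]
.71] [-0.42  0.8   1.35  0.41  1.67 -1.07]
-1 60 [-0.62  0.34 -0.71] [-0.3   0.86  1.22  0.15  1.83 -1.39]
-1 90 [-0.71 -0.02 -0.71] [-0.16  0.86  1.21 -0.14  1.84 -1.74]
-1 120 [-0.6  -0.37 -0.71] [-0.04  0.81  1.33 -0.4   1.69 -2.06]
-1 150 [-0.34 -0.62 -0.71] [ 0.07  0.71  1.53 -0.65  1.43 -2.3 ]
0 [-0.44  0.57  1.63  0.    0.94 -0.47]
0 None
45 [-0.42  0.63  1.57  0.    0.95 -0.45]
45 None
90 [-0.41  0.68  1.55  0.    0.91 -0.44]
90 None
135 [-0.42  0.71  1.58 -0.    0.85 -0.45]
135 None
180 [-0.44  0.7   1.66 -0.    0.78 -0.47]
180 None
225 [-0.46  0.65  1.73 -0.    0.77 -0.49]
225 None
270 [-0.47  0.59  1.75 -0.    0.81 -0.5 ]
270 None
315 [-0.46  0.55  1.71  0.    0.88 -0.49]
315 None
```

Run:
```python
from h import *
s=-1; g=tcp_g(COV,s); M=Rg(s); o=rpy(M)
env.move_pose(g-.1*M[:,2],o)
f0=env.read_state()["ft_force"]
env.move_straight(g,o,.12)
print("at",(env.read_state()["eef_pos"]-g).round(4),"dF",(env.read_state()["ft_force"]-f0).round(2))
for op in (.072,.068):
    env.set_gripper(op); S=env.read_state(); print(op,S["opening"].round(4),(S["ft_force"]-f0).round(2),round(S["finger_force"],2),S["time_s"])
cv2.imwrite("pics/g.png",np.vstack([cv2.resize(capture("scene")[150:280,400:560],(640,520))])[:,:,::-1])
```

```text
at [0.0004 0.0008 0.0005] dF [-0.55 -0.69  0.14]Traceback (most recent call last):
  File "<stdin>", line 8, in <module>
AttributeError: 'float' object has no attribute 'round'
```

```bash
cat >> h.py <<'E'
def st(f0=0):
    S=env.read_state(); return "op %.4f ff %.2f t %.2f F %s pos %s"%(S["opening"],S["finger_force"],S["time_s"],(S["ft_force"]-f0).round(2),S["eef_pos"].round(4))
E
python3 - <<'E'
from h import *
print(st())
for op in (.068,.066): env.set_gripper(op); print(op,st())
cv2.imwrite("pics/g.png",cv2.resize(capture("scene")[150:280,400:560],(640,520))[:,:,::-1])
E
```

```text
op 0.0719 ff 0.10 t 4.98 F [0.13 0.08 0.14] pos [0.5129 0.3507 0.0466]
0.068 op 0.0679 ff 0.45 t 5.29 F [-0.49  0.21  0.89] pos [0.5127 0.3506 0.0465]
0.066 op 0.0659 ff 1.66 t 5.55 F [-2.04  0.6   0.56] pos [0.5126 0.3506 0.0465]
```

View pics/g.png

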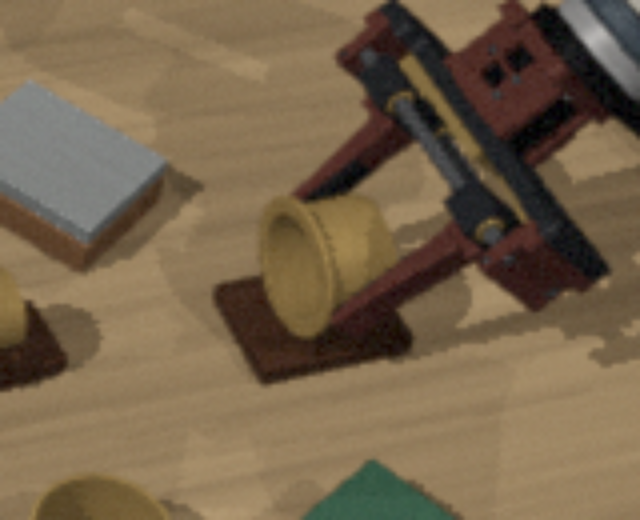

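The fingers straddle the barrel behind the flange, and the cover is still in its cradle. The force reading says the cover sits 1 to 2 mm to the -x side, so I'll centre on it, close and lift.

Run:
```python
from h import *
o=rpy(Rg(-1)); g=tcp_g(COV,-1)+[-.0015,0,0]
env.move_straight(g,o,.05); print(st())
env.set_gripper(.055); print("closed",st())
env.move_straight(g+[0,0,.13],o,.12); print("lift",st())
psi=0.
h=POC+[0,0,.022+.04]; env.move_pose(tcp_p(h,psi,-1),rpy(Rp(psi,-1))); print("hover",st())
env.dwell(.3)
out=[]
for c in ("scene","top"):
    im=capture(c); cv2.imwrite(f"pics/hov_{c}_raw.png",im[:,:,::-1]); print(c,[(d["xyz"].__class__ and np.round(d["xyz"],4).tolist(),round(d["p"],2)) for d in models.landmark_of(c,"cover_mid")[:2]])
    im=im.copy()
    p=proj(c,h)[0].astype(int); out.append(cv2.resize(im[p[1]-45:p[1]+75,p[0]-40:p[0]+40],(400,600),interpolation=cv2.INTER_CUBIC)); print(c,"crop0",p-[40,45])
cv2.imwrite("pics/hov.png",np.hstack(out)[:,:,::-1])
```

```text
op 0.0660 ff 1.10 t 5.85 F [ 2.13  0.5  -0.32] pos [0.5118 0.3506 0.0467]
closed op 0.0646 ff 30.32 t 6.07 F [3.88 0.18 0.43] pos [0.5121 0.3507 0.0467]
lift op 0.0645 ff 30.50 t 7.30 F [-0.36  1.21 -2.17] pos [0.511  0.3502 0.1756]
hover op 0.0647 ff 30.48 t 9.12 F [-0.38 -0.37 -0.74] pos [ 0.5955 -0.1147  0.1963]
scene [([0.5984, -0.1287, 0.2027], 0.81)]
scene crop0 [219 198]
top [([0.5978, -0.1235, 0.2052], 0.74)]
top crop0 [342 171]
```

View pics/hov.png

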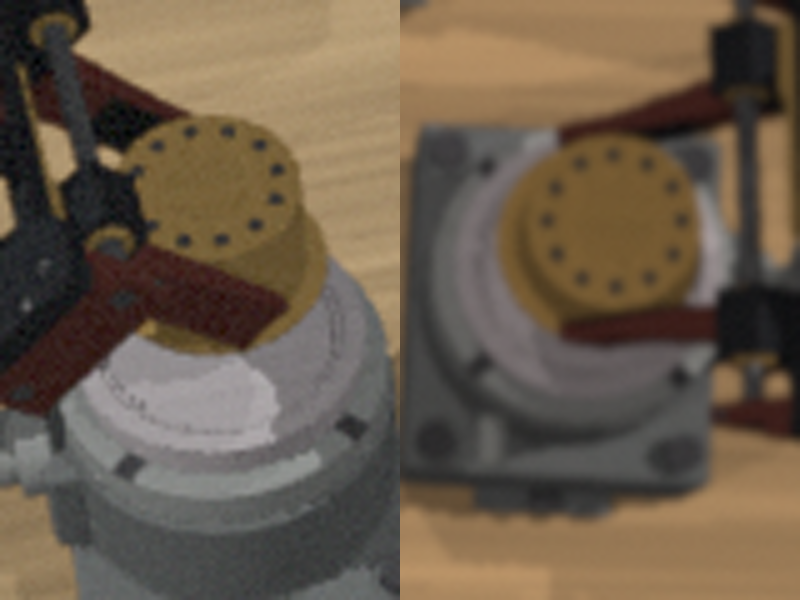

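The cover is held upright 40 mm above the pocket. The twelve-hole ring is visible in both views, so I'll measure the ring centre against the nest centre in each camera. This cancels the calibration bias.

Run:
```python
from h import *
from scipy.optimize import least_squares
nest={"scene":np.array([.5978,-.1241]),"top":np.array([.5936,-.1264])}
h=POC+[0,0,.062]; psi=0.
e=env.read_state()["eef_pos"]; tru=h[:2]+(e-tcp_p(h,psi,-1))[:2]; print("robot-believed cover xy",tru.round(4),"z err",(e-tcp_p(h,psi,-1))[2].round(4), env.read_state()["time_s"])
pts={"top":[(213,155),(247,163),(274,188),(281,220),(272,252),(250,276),(215,287),(182,278),(157,254),(147,220),(157,187),(184,164)],
 "scene":[(158,146),(190,132),(228,131),(260,144),(277,170),(276,199),(256,224),(221,240),(184,241)]}
off={"top":(342,171),"scene":(219,198)}
for c in pts:
    im=cv2.imread(f"pics/hov_{c}_raw.png",0).astype(float); uv=[]
    for a,b in pts[c]:
        u,v=a/5+off[c][0]-.4,b/5+off[c][1]-.4
        # darkness-weighted centroid refinement
        uu,vv=np.meshgrid(np.arange(int(round(u))-2,int(round(u))+3),np.arange(int(round(v))-2,int(round(v))+3))
        w=im[vv,uu]; w=np.clip(np.percentile(w,70)-w,0,None); uv.append([(uu*w).sum()/w.sum(),(vv*w).sum()/w.sum()])
    for z in (.223,.226,.229):
        W=back(c,uv,z)[:,:2]
        r=least_squares(lambda q:np.hypot(W[:,0]-q[0],W[:,1]-q[1])-q[2],[.596,-.125,.025],loss="soft_l1",f_scale=.001)
        print(c,z,"ring",r.x.round(4),"rms %.4f"%np.sqrt((r.fun**2).mean()),"cover-nest",(r.x[:2]-nest[c]).round(4),"bias",(r.x[:2]-tru).round(4))
```

```text
robot-believed cover xy [ 0.5957 -0.125 ] z err -0.0 9.6167
top 0.223 ring [ 0.5952 -0.1259  0.0244] rms 0.0001 cover-nest [0.0016 0.0005] bias [-0.0006 -0.001 ]
top 0.226 ring [ 0.5945 -0.1255  0.0244] rms 0.0001 cover-nest [0.0009 0.0009] bias [-0.0012 -0.0006]
top 0.229 ring [ 0.5939 -0.1252  0.0243] rms 0.0001 cover-nest [0.0003 0.0012] bias [-0.0018 -0.0002]
scene 0.223 ring [ 0.5937 -0.1228  0.0247] rms 0.0003 cover-nest [-0.0041  0.0013] bias [-0.0021  0.0022]
scene 0.226 ring [ 0.5962 -0.1231  0.0246] rms 0.0003 cover-nest [-0.0016  0.001 ] bias [0.0004 0.0019]
scene 0.229 ring [ 0.5987 -0.1233  0.0245] rms 0.0003 cover-nest [0.0009 0.0008] bias [0.003  0.0016]
```

Both cameras agree if the cover sits about 2.5 mm higher in the grip than assumed. The offset from the nest is then only (0.5, 1.0) mm. I'll correct for that and lower it with force monitoring.

Run:
```python
from h import *
psi=0.; o=rpy(Rp(psi,-1)); c=POC+[-.0005,-.001,0]
env.move_straight(tcp_p(c+[0,0,.030],psi,-1),o,.08); env.dwell(.2); f0=env.read_state()["ft_force"]; print(st())
for k in range(26):
    z=.0285-.0005*k
    env.move_straight(tcp_p(c+[0,0,z],psi,-1),o,.02); F=env.read_state()["ft_force"]-f0
    print(round(z,4),F.round(1),env.read_state()["eef_pos"].round(4))
    if np.linalg.norm(F)>6: break
print(st(f0))
```

```text
op 0.0647 ff 30.48 t 10.37 F [ 0.31 -0.01 -1.08] pos [ 0.5952 -0.1169  0.165 ]
0.0285 [ 0.1  0.4 -0.5] [ 0.595  -0.1168  0.1632]
0.028 [-0.  -0.3 -0.4] [ 0.595  -0.1168  0.1626]
0.0275 [-1.2 -0.3 -1.2] [ 0.595  -0.1168  0.162 ]
0.027 [-0.2 -0.1 -1. ] [ 0.595  -0.1168  0.1615]
0.0265 [-0.   0.1 -0.2] [ 0.595  -0.1167  0.161 ]
0.026 [-0.2  0.4 -0.9] [ 0.595  -0.1168  0.1605]
0.0255 [-0.8 -0.4 -1.8] [ 0.595  -0.1168  0.16  ]
0.025 [-0.6  0.1 -0.7] [ 0.595  -0.1168  0.1595]
0.0245 [ 0.  -0.2 -0.1] [ 0.595  -0.1168  0.159 ]
0.024 [-0.6  0.9 -0.4] [ 0.595  -0.1168  0.1585]
0.0235 [-0.3 -0.3 -0.9] [ 0.595  -0.1168  0.158 ]
0.023 [-0.2  0.9 -0.5] [ 0.595  -0.1168  0.1575]
0.0225 [-0.2  0.4 -0.7] [ 0.595  -0.1168  0.157 ]
0.022 [-0.2 -0.7 -0.4] [ 0.5949 -0.1168  0.1565]
0.0215 [-0.1  0.7 -0.9] [ 0.595  -0.1168  0.156 ]
0.021 [-0.7 -0.6  0.6] [ 0.595  -0.1167  0.1555]
0.0205 [-0.1  0.3 -1.6] [ 0.595  -0.1168  0.155 ]
0.02 [-0.5  0.2 -0.7] [ 0.595  -0.1168  0.1545]
0.0195 [-0.8  0.1 -0.5] [ 0.595  -0.1168  0.1541]
0.019 [-1.1  0.6  2.4] [ 0.595  -0.1167  0.1539]
0.0185 [-2.2 -1.4  6.1] [ 0.595  -0.1167  0.1539]
op 0.0648 ff 30.54 t 15.62 F [-2.21 -1.44  6.06] pos [ 0.595  -0.1167  0.1539]
```

Run:
```python
from h import *
M=Rp(0.,-1); o=rpy(M)
env.set_gripper(.078); print(st())
e=env.read_state()["eef_pos"]; env.move_straight(e-.11*M[:,2],o,.15); print(st())
out=[]
for c in ("scene","top"):
    im=capture(c); print(c,[(np.round(d["xyz"],4).tolist(),round(d["p"],2)) for d in models.landmark_of(c,"cover_mid")[:2]])
    p=proj(c,POC)[0].astype(int); out.append(cv2.resize(im[p[1]-60:p[1]+60,p[0]-60:p[0]+20],(400,600),interpolation=cv2.INTER_CUBIC) if c=="scene" else cv2.resize(im[p[1]-60:p[1]+60,p[0]-20:p[0]+60],(400,600)))
cv2.imwrite("pics/placed.png",np.hstack(out)[:,:,::-1])
# handle IK check
for a in range(0,360,60):
    q=env.ik([.5938+.045*np.sin(np.radians(a)),-.265,.1+.045*np.cos(np.radians(a))-.019],[np.pi,0,np.pi/2-.03]); print(a,None if q is None else np.round(q,2))
```

```text
op 0.0780 ff 4.18 t 16.07 F [-2.92  0.56  8.7 ] pos [ 0.5948 -0.1161  0.1542]
op 0.0779 ff 0.00 t 16.95 F [ 0.44 -0.28 -0.47] pos [ 0.5961 -0.1933  0.2312]
scene [([0.5991, -0.1305, 0.163], 0.88)]
top [([0.5925, -0.1268, 0.1614], 0.76)]
0 [-0.44  0.57  1.63  0.    0.94 -0.41]
60 [-0.41  0.65  1.55  0.    0.94 -0.38]
120 [-0.41  0.71  1.57 -0.    0.87 -0.38]
180 [-0.44  0.7   1.66 -0.    0.78 -0.41]
240 [-0.46  0.63  1.74 -0.    0.78 -0.43]
300 [-0.46  0.56  1.73 -0.    0.86 -0.43]
```

View pics/placed.png

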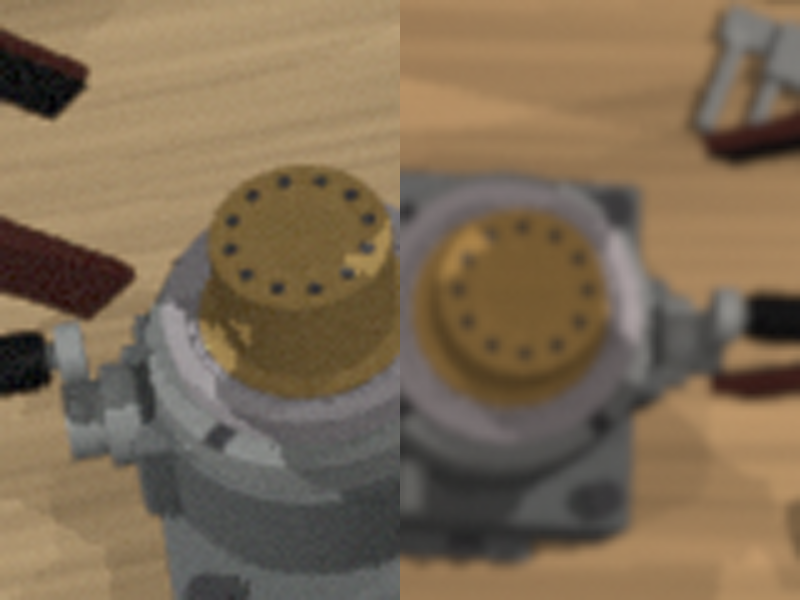

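The cover stands flush in the pocket with its top up and the gripper clear. Now I'll check the ring centre, then grasp the handle from above, 10 mm outboard of its middle, and try a cautious first quarter turn.

```bash
cat >> h.py <<'E'
YAW=-.03; XH=np.array([np.cos(YAW),np.sin(YAW),0]); CO=[np.pi,0,np.pi/2+YAW]
def crank_tcp(c,a): return c+.045*(np.sin(a)*XH+np.cos(a)*UP)+[0,0,-.019]
E
python3 - <<'E'
from h import *
p=proj("top",POC)[0].astype(int)
print("ring top cam",back("top",[p[0]-20+126/5-.4,p[1]-60+289/5-.4],.186).round(4),"vs nest .5936 -.1264")
c=np.array([.592,-.264,.100])
t=crank_tcp(c,0); t[0]=.5933
env.move_pose(t+[0,0,.10],CO); env.set_gripper(.06); env.dwell(.2); f0=env.read_state()["ft_force"]; print(st(f0))
env.move_straight(t,CO,.12); print(st(f0))
env.set_gripper(.034); print(st(f0)); env.set_gripper(.028); print(st(f0))
env.set_gripper(.012); print("closed",st(f0)); np.save("f0.npy",f0)
im=capture("scene"); p=proj("scene",t)[0].astype(int); cv2.imwrite("pics/crank.png",cv2.resize(im[p[1]-60:p[1]+60,p[0]-60:p[0]+100],(640,480))[:,:,::-1])
E
```

```text
ring top cam [[ 0.5936 -0.1277  0.186 ]] vs nest .5936 -.1264
op 0.0598 ff 0.00 t 18.48 F [0. 0. 0.] pos [ 0.5933 -0.264   0.226 ]
op 0.0601 ff 0.00 t 19.47 F [-0.25 -0.18  0.47] pos [ 0.5938 -0.2643  0.1267]
op 0.0340 ff 0.00 t 20.07 F [-0.8   1.04 -0.26] pos [ 0.5933 -0.264   0.126 ]
op 0.0280 ff 0.00 t 20.42 F [0.73 0.24 0.99] pos [ 0.5933 -0.264   0.126 ]
closed op 0.0209 ff 30.00 t 20.71 F [-0.34 -0.29  0.09] pos [ 0.5932 -0.264   0.126 ]
```

View pics/crank.png

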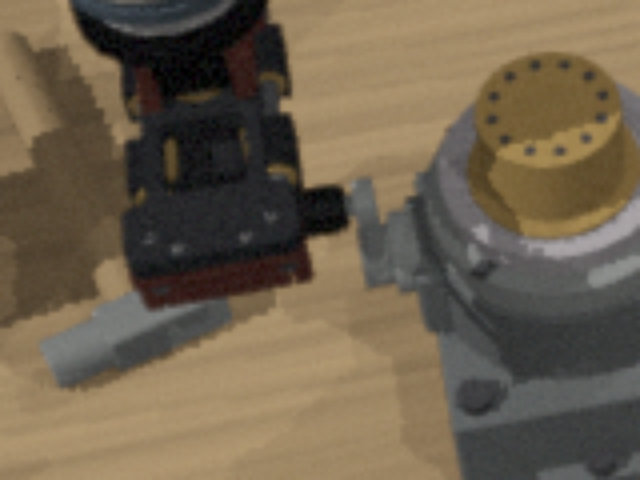

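The fingers hold the black handle with clear room to the crank arm, and the cover is undisturbed. I'll turn the first quarter with radial force correction.

```bash
cat >> h.py <<'E'
def turn(c,a0,a1,n,v,k=1e-4,verbose=True):
    f0=np.load("f0.npy")
    for a in np.linspace(a0,a1,n+1)[1:]:
        env.move_straight(crank_tcp(c,a),CO,v); F=env.read_state()["ft_force"]-f0
        r=np.sin(a)*XH+np.cos(a)*UP; t=np.cos(a)*XH-np.sin(a)*UP
        if verbose: print("%.2f Fr %.1f Ft %.1f Fy %.1f c %s t %.2f"%(a,F@r,F@t,F[1],c.round(4),env.read_state()["time_s"]))
        if np.linalg.norm(F)>35: print("HIGH",F); return c,a
        c=c+np.clip(k*(F@XH)*abs(np.sin(a)),-5e-4,5e-4)*XH
    return c,a1
E
python3 - <<'E'
from h import *
print("hammer head",back("top",[[447,268],[447,258],[488,254],[488,264]],.02).round(3).tolist())
c=np.array([.592,-.264,.100]); a0=np.arcsin((.5933-.592)/.045)
c,a=turn(c,a0,np.pi/2,6,.06); np.save("c.npy",np.r_[c,a]); print(st(np.load("f0.npy")))
E
```

```text
hammer head [[0.522, -0.289, 0.02], [0.544, -0.289, 0.02], [0.555, -0.379, 0.02], [0.533, -0.378, 0.02]]
0.29 Fr -4.0 Ft 2.2 Fy -0.3 c [ 0.592 -0.264  0.1  ] t 21.10
0.54 Fr -6.7 Ft 2.1 Fy -2.2 c [ 0.592 -0.264  0.1  ] t 21.44
0.80 Fr -8.5 Ft 2.2 Fy -2.7 c [ 0.5919 -0.264   0.1   ] t 21.78
1.06 Fr -7.0 Ft 3.4 Fy -2.4 c [ 0.5916 -0.264   0.1   ] t 22.12
1.31 Fr -6.3 Ft 3.8 Fy -0.7 c [ 0.5912 -0.264   0.1   ] t 22.47
1.57 Fr -4.8 Ft 2.8 Fy -1.8 c [ 0.5907 -0.264   0.1   ] t 22.81
op 0.0214 ff 29.99 t 22.81 F [-4.86 -1.84 -2.83] pos [ 0.635  -0.2653  0.0809]
```

The forces stay low and the centre estimate is converging to x ≈ 0.590. I'll finish turn one and verify it.

Run:
```python
from h import *
z=np.load("c.npy"); c,a=turn(z[:3],z[3],2*np.pi,18,.06); np.save("c.npy",np.r_[c,a]); print(st(np.load("f0.npy")))
im=capture("scene"); print(models.landmark_of("scene","crank_grip")[:1])
p=proj("scene",[.6,-.22,.12])[0].astype(int); cv2.imwrite("pics/turn1.png",cv2.resize(im[p[1]-60:p[1]+60,p[0]-60:p[0]+100],(640,480))[:,:,::-1])
```

```text
1.83 Fr -4.7 Ft 3.6 Fy -1.6 c [ 0.5903 -0.2639  0.1   ] t 23.16
2.09 Fr -1.5 Ft 3.4 Fy -2.3 c [ 0.5898 -0.2639  0.1   ] t 23.51
2.36 Fr 1.2 Ft 2.7 Fy -2.0 c [ 0.5895 -0.2639  0.1   ] t 23.86
2.62 Fr 2.3 Ft 2.3 Fy -0.8 c [ 0.5894 -0.2639  0.1   ] t 24.21
2.88 Fr 0.7 Ft 1.6 Fy -1.6 c [ 0.5894 -0.2639  0.1   ] t 24.56
3.14 Fr -1.3 Ft 1.5 Fy -0.4 c [ 0.5893 -0.2639  0.1   ] t 24.91
3.40 Fr -3.3 Ft 2.1 Fy 0.6 c [ 0.5893 -0.2639  0.1   ] t 25.25
3.67 Fr -4.0 Ft 3.0 Fy 2.5 c [ 0.5893 -0.2639  0.1   ] t 25.60
3.93 Fr -5.0 Ft 2.0 Fy 4.3 c [ 0.5893 -0.2639  0.1   ] t 25.95
4.19 Fr -4.9 Ft 1.4 Fy 4.8 c [ 0.5894 -0.2639  0.1   ] t 26.29
4.45 Fr -2.4 Ft 1.5 Fy 4.0 c [ 0.5897 -0.2639  0.1   ] t 26.63
4.71 Fr -1.7 Ft 2.0 Fy 4.6 c [ 0.5899 -0.2639  0.1   ] t 26.98
4.97 Fr -0.5 Ft 1.0 Fy 5.0 c [ 0.5901 -0.2639  0.1   ] t 27.32
5.24 Fr 1.3 Ft 1.7 Fy 4.9 c [ 0.5902 -0.2639  0.1   ] t 27.68
5.50 Fr 2.9 Ft 1.5 Fy 5.5 c [ 0.5901 -0.2639  0.1   ] t 28.02
5.76 Fr 1.5 Ft 0.4 Fy 4.6 c [ 0.5901 -0.2639  0.1   ] t 28.36
6.02 Fr -0.6 Ft 1.9 Fy 3.9 c [ 0.59   -0.2639  0.1   ] t 28.70
6.28 Fr 0.8 Ft 0.7 Fy 4.5 c [ 0.5901 -0.2639  0.1   ] t 29.05
op 0.0215 ff 30.00 t 29.05 F [0.87 4.53 0.82] pos [ 0.5906 -0.2641  0.1261]
[{'xyz': [0.5891, -0.252, 0.1444], 'p': 0.56}]
```

View pics/turn1.png

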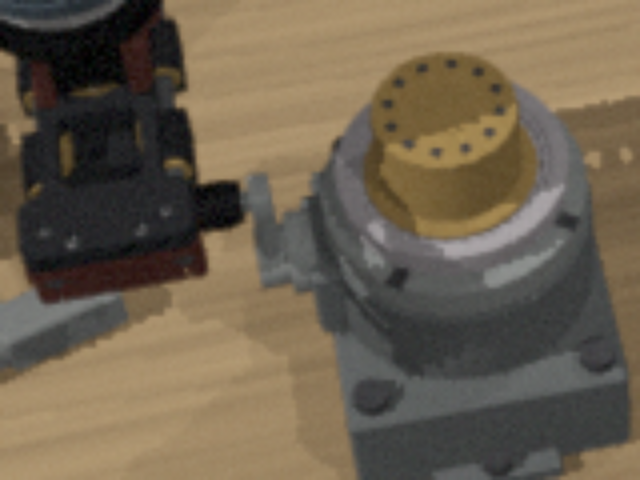

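After one turn the handle is up again and the table has indexed: the hole pattern has turned about 10° and the cover is still seated. I'll make two more turns, release and back off.

Run:
```python
from h import *
z=np.load("c.npy"); c,a=z[:3],z[3]
for k in (2,3):
    c,a=turn(c,a,2*np.pi*k,24,.06,k=5e-5,verbose=False); np.save("c.npy",np.r_[c,a]); print(k,a,c.round(4),st(np.load("f0.npy")))
    if abs(a-2*np.pi*k)>1e-6: break
else:
    env.dwell(.2); env.set_gripper(.05); e=env.read_state()["eef_pos"]; env.move_straight(e+[0,0,.12],CO,.15); print(st(np.load("f0.npy")))
    im=capture("scene")
    for l in ("crank_grip","cover_mid","cover_small_mid","hammer"): print(l,[np.round(d["xyz"],4) for d in models.landmark_of("scene",l)[:1]])
    p=proj("scene",[.6,-.2,.12])[0].astype(int); cv2.imwrite("pics/end.png",cv2.resize(im[p[1]-70:p[1]+50,p[0]-80:p[0]+80],(640,480))[:,:,::-1])
```

```text
2 12.566370614359172 [ 0.5901 -0.2639  0.1   ] op 0.0212 ff 30.00 t 37.49 F [ 0.72  4.51 -0.65] pos [ 0.5906 -0.264   0.126 ]
3 18.84955592153876 [ 0.5901 -0.2639  0.1   ] op 0.0209 ff 30.00 t 45.83 F [ 1.59  3.3  -0.53] pos [ 0.5906 -0.264   0.1261]
op 0.0499 ff 0.00 t 47.62 F [-0.36 -0.53 -1.39] pos [ 0.5895 -0.2637  0.245 ]
crank_grip [array([ 0.5912, -0.2536,  0.1446])]
cover_mid [array([ 0.5987, -0.1272,  0.162 ])]
cover_small_mid [array([0.4911, 0.1723, 0.0448])]
hammer [array([ 0.4467, -0.3557,  0.001 ])]
```

View pics/end.png

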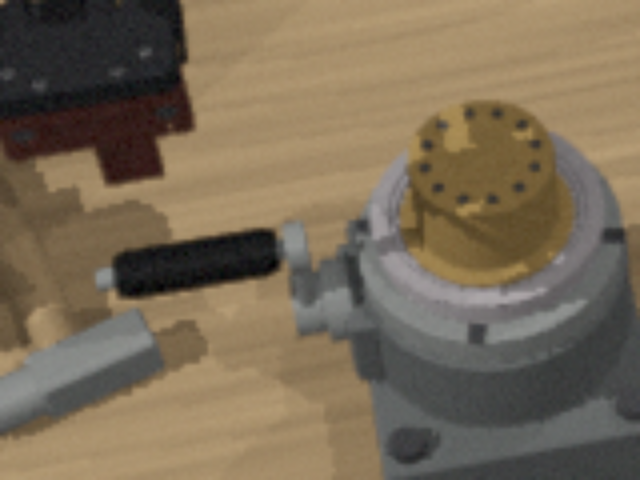

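The handle is straight up at about (195,262), the gripper is clear, and the cover is seated flat in the nest at about (490,190). Handing in.

```bash
python3 -c "
from workcell import env; print(env.job_done())"
```

```text
the job is handed in; nothing more can be done
None
```

I handed the job in (the hand-in returned no verdict): the larger cover sits rim down in the pocket, the crank has been turned three full turns clockwise with its handle straight up, the gripper is clear, and the small cover and hammer read unmoved; I did not re-measure the other bench things.

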